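# Mount the bearing ring and hold the magnifier over it

### The job

Pick out the bearing ring that fits the upright arbor, seat it fully home on the arbor and let go of it. Then draw the hand magnifier out of its sloping rest, turn it level and finish while still holding it so: the lens level, centred over the mounted ring about 10 cm above it, clear of everything but the gripper. Leave alone the other two rings and the little steel roller and jar that stand near them.

Things in the scene. Friction and masses are not known exactly. Their poses are not given: they have to be found in the camera images.
- ring_mid_center (a point): plain steel bearing ring lying flat: outer diameter 56 mm, bore 30 mm, 20 mm high. The point is its centre, 10 mm above its underside; its z is the ring's axis. The one that fits the arbor; weighs about 250 g.
- ring_small_center (a point): plain steel bearing ring lying flat: outer diameter 44 mm, bore 20 mm, 20 mm high. The point is its centre, 10 mm above its underside; its z is the ring's axis. Too small for the arbor; a bystander.
- ring_large_center (a point): plain steel bearing ring lying flat: outer diameter 68 mm, bore 42 mm, 20 mm high. The point is its centre, 10 mm above its underside; its z is the ring's axis. Far too loose for the arbor; a bystander.
- arbor_seat (a point): fixed inspection arbor, its place varies: dark square steel base 110 x 110 x 20 mm, on it a round collar 44 mm across, 15 mm high, and from its middle an upright pin 27 mm in diameter, 32 mm high, the last 6 mm tapering to 18 mm. The point is on the axis at the collar's top (35 mm above the bench), where the ring's underside rests when home. z is up.
- rest: fixed rest, place and yaw vary: base 120 x 90 x 12 mm, origin at its underside's centre; pocket sloped 45 degrees, open at its upper end to the rest's -x (towards the robot). At the start the lens centre is at (20, 0, 55) mm here and the magnifier's x points 45 degrees down along +x; its frame is 42 mm deep in the pocket, 2.5 mm clear or more, and comes out by a 45 mm pull along the slope.
- mag_lens (a point): hand magnifier, black, about 130 g: a square lens frame 60 x 60 x 12 mm with a straight handle 18 mm wide, 12 mm thick, 95 mm long. The point is the lens centre. x runs from the handle to the lens, along the handle; y across the handle (its 18 mm width); z is square to the lens (vertical when it is level). Either face of the lens may be up.
- mag_grip (a point): the middle of the magnifier's handle, 77.5 mm behind the lens centre (magnifier axes as for mag_lens); the handle runs 47.5 mm either way from it; its two 18 mm apart side faces are upright in the rest and can be gripped from above.
- roller: bystander, to be left alone: steel roller 22 mm across, 28 mm high; origin at the centre of its underside
- grease: bystander, to be left alone: small jar 34 mm across, 45 mm high; origin at the centre of its underside

How it is judged:
By the outcome, as a careful person would: the job done as asked, in the order asked, and still so for the second after the job is handed in, while the arm keeps its last pose, push and grip.
It also fails if it takes over 59 s, if anything falls off the work surface, if the arm or the gripper's body presses on something with over 40 N, if the wrist force passes 120 N, or if a joint passes its speed limit or range.

### The arm

A 6-joint arm with a two-finger parallel gripper is mounted at the origin on the work surface. World frame = base frame: x ahead of the robot, y to its left, z up, the work surface at z = 0. Lengths are in m, angles in degrees, forces in N, time in s.
With the tool pointing down it reaches from about 0.4 to 0.825 m from the base axis. Payload 7 kg.
Tool frame: the origin (TCP) lies on the centre line of the jaws, within the pads' length; the fingertips stand r.tip_reach ahead of it and the grasp point (between the pads) is the TCP (r.tip_reach is the distance from the TCP to the fingertips, in m); z points along the fingers, y is the line along which they close (so a half turn about z gives the same grasp; the last joint's range is limited). The gripper opens to 88 mm and grips with 3 to 60 N. Pads are 19 mm wide; open, the fingers measure 130 mm over their backs; the gripper's body (78 mm by 193 mm) begins 47 mm behind the grasp point.
Start: joints at [93.799, 20.546, 0.682, 0, -70.136, -16.507], TCP at [0.149, 0.658, 0.246] pointing down, gripper open.
Joint ranges: [-176.03, 176.03], [-82.01, 121.73], [-58.28, 71.71], [-173.87, 95.51], [-174.79, -0.11], [-173.66, 173.66]. Speed limits (degrees/s): [136.94, 136.94, 172.46, 180, 180, 180].

### API

Orientations are given as [roll, pitch, yaw] about the fixed x, y, z axes, in that order (R = Rz(yaw) Ry(pitch) Rx(roll)).
In Python, from plant import sensors, cams, r gives the robot as it stands.
- The arm moves only by the tool drive_tool, never from a script. Its argument "rows" is a list of rows, each an object of numbers: "fingers": the gripper's target within -1 to 1 (fully open at 1, half-way at 0, shut at -1); "x", "y", "z": the shift along the tool's x, y, z in m; "spin": the turn about the tool's z in rad. A call has 1 to 10 rows; each row is the pose to reach, as a shift and turn from the pose commanded when the call began, along the tool's axes at that moment; what a row does not reach only later rows make up. A row lasts 1/8 s, in which the tool goes at most 62.5 mm and 10.7 degrees, less where a joint would pass 70% of its speed; a pose out of reach is approached as far as the arm can. A call with a gripper value outside its range is refused whole. The fingers move at their own pace and stop on an object; "newtons" is the grip in N (left out, the last holds). Time passes only in rows, so rows that repeat a pose let the fingers close. It gives the time, the measured TCP pose, the force, the opening and the grip force at its end, in the units of the state.
- sensors.get_state(): the state, without advancing time (a new reading comes with each control period).
- cams.capture(name): name is "scene" or "side" or "wrist"; returns a dict with "pixels" (420x560x3 uint8, red, green, blue), "intrinsics" (3x3 intrinsics, pixels), "eye" and "orientation" of the camera in the world; the wrist camera has in their place "T_tool_cam" (4x4, takes a point from camera to tool coordinates, whose origin is the TCP and whose axes are the flange's). Camera axes: x right, y up, looking along -z (the intrinsics and any distortion apply to the point x, -y, -z); pixel columns grow to the right and rows downward; lengths in m; the calibration is good to about 2 mm. A picture is of the moment at which its call begins: read the wrist's pose just before it. There is no depth.
- r.close_job(): hands the job in; it is judged then, once.
The state is a dict: "time_s": time; "joints": joint angles; "qd": joint speeds; "joint_torque": joint torques, N m; "tcp_pos": TCP position; "eef_rot": TCP orientation; "contact_force": force on the tool from outside, world axes, zero at the start; "moment": the same for the moment, N m; "gripper_width": finger opening in m; "gripper_force": force on a finger pad.
Only numpy, scipy, OpenCV 4.12 (cv2) and the standard library are available. Lean on these libraries where they do the work, as an engineer would, in place of code of your own. Each camera call takes 0.05 s, during which the arm holds its last target. There are 200 camera calls.

## Working session

There is one attempt and no reset: what is moved stays moved. The work goes in short steps, Python scripts to look and compute and a tool call to move; the robot and the scene stay as the last step left them, time stands still between calls to the robot, and variables do not carry over. Pictures are saved under pics/ and viewed, at most 10 in all, crops included, and the job is handed in when it is done.

Besides the shell and the picture viewer there is one more tool, called after ">>>" in YAML: its name, and indented under it one key for each argument. drive_tool: Moves the arm, as the interface text tells. Its arguments: {"type":"object","properties":{"rows":{"type":"array"},"newtons":{"type":"number"}},"required":["rows"]}

```bash
ls; mkdir -p pics
python3 - <<'E'
from plant import sensors,cams,r
import cv2,numpy as np
s=sensors.get_state();print({k:np.round(v,3).tolist() for k,v in s.items()},r.tip_reach)
for n in("scene","side","wrist"):
    c=cams.capture(n);cv2.imwrite(f"pics/{n}0.png",c["pixels"][:,:,::-1])
    print(n,{k:np.round(v,4).tolist() for k,v in c.items() if k!="pixels"})
E
```

```text
pics
{'time_s': 0.0, 'joints': [93.798, 20.592, 0.633, -0.019, -70.134, -16.508], 'qd': [0.124, 0.05, -0.028, 0.035, -0.034, -0.045], 'joint_torque': [0.003, -58.273, 29.305, 6.997, 0.007, -0.0], 'tcp_pos': [0.148, 0.658, 0.245], 'eef_rot': [179.906, -0.009, -12.716], 'contact_force': [-0.059, -0.908, 0.143], 'moment': [-0.005, -0.005, -0.009], 'gripper_force': 0.0, 'gripper_width': 0.087} 0.019
scene {'intrinsics': [[507.823, 0.0, 282.6028], [0.0, 507.823, 204.9191], [0.0, 0.0, 1.0]], 'eye': [0.9894, 0.5573, 0.915], 'orientation': [40.5657, -0.1713, 144.4674]}
side {'intrinsics': [[446.9862, 0.0, 279.9833], [0.0, 446.9862, 204.2874], [0.0, 0.0, 1.0]], 'eye': [0.4385, -0.7026, 0.557], 'orientation': [58.6603, 0.1692, -9.7027]}
wrist {'intrinsics': [[334.7276, 0.0, 277.4622], [0.0, 334.7276, 208.9581], [0.0, 0.0, 1.0]], 'T_tool_cam': [[0.0003, 0.9544, 0.2985, 0.081], [1.0, -0.0001, -0.0006, -0.0], [-0.0005, 0.2985, -0.9544, -0.1396], [0.0, 0.0, 0.0, 1.0]]}
```

View pics/scene0.png

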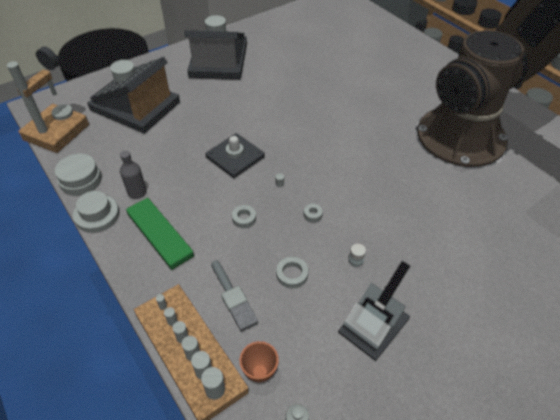

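View pics/side0.png

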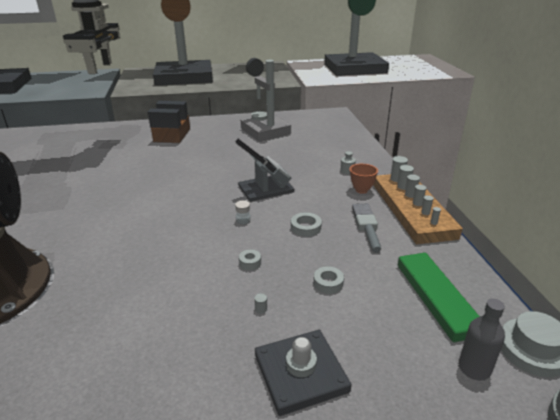

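Scene view: mid ring at about (244,216), small (313,212), large (292,271), arbor pin (234,143), roller (280,180), jar (358,254). The rest is near (372,325), with the handle running from (381,303) to (405,265). The side view agrees: mid ring (328,279), arbor (301,350), rest (266,185).

```bash
cat > h.py <<'E'
from plant import sensors,cams,r
import cv2,numpy as np
from scipy.spatial.transform import Rotation as R
def rot(e): return R.from_euler('xyz',e,degrees=True).as_matrix()
def cam(n):
    s=sensors.get_state(); c=cams.capture(n); K=np.array(c["intrinsics"])
    if n=="wrist":
        T=np.eye(4);T[:3,:3]=rot(s["eef_rot"]);T[:3,3]=s["tcp_pos"];T=T@np.array(c["T_tool_cam"]);A,e=T[:3,:3],T[:3,3]
    else: A,e=rot(c["orientation"]),np.array(c["eye"])
    return c["pixels"],K,A,e
def ray(C,uv):
    _,K,A,e=C; p=np.linalg.inv(K)@[uv[0],uv[1],1]; d=A@[p[0],-p[1],-p[2]]; return e,d/np.linalg.norm(d)
def plane(C,uv,z): e,d=ray(C,uv); return e+d*(z-e[2])/d[2]
def tri(C1,u1,C2,u2):
    e1,d1=ray(C1,u1);e2,d2=ray(C2,u2)
    t=np.linalg.lstsq(np.c_[d1,-d2],e2-e1,rcond=None)[0]; a,b=e1+t[0]*d1,e2+t[1]*d2
    return (a+b)/2,np.linalg.norm(a-b)
def proj(C,p):
    _,K,A,e=C; q=A.T@(np.array(p)-e); q=K@[q[0],-q[1],-q[2]]; return q[:2]/q[2]
E
python3 - <<'E'
from h import *
np.set_printoptions(precision=4,suppress=True)
S=cam("scene");D=cam("side")
for n,a,b,z in(("mid",(244,215.5),(328.5,279),.01),("small",(313,212),(250,259),.01),("large",(292,271.5),(306,224),.01),("roller",(280,180),(260,302),.014),("jar",(358,254),(242,211),.022)):
    print(n,plane(S,a,z),plane(D,b,z))
print("pin",plane(S,(234,137),.067),plane(D,(301,340),.067))
print("base corners",[plane(S,p,.02) for p in((207,154),(236,135),(264,153),(235,173))])
print("handle end",tri(S,(405,265),D,(238,142)),"handle/frame",tri(S,(381,301),D,(272,168)))
print("rest corners",[plane(S,p,.012) for p in((341,327),(374,353),(408,314))],[plane(D,p,.012) for p in((240,186),(248,198),(293,187))])
E
```

```text
mid [ 0.6281 -0.097   0.01  ] [ 0.6318 -0.0936  0.01  ]
small [ 0.492  -0.0132  0.01  ] [ 0.4957 -0.0099  0.01  ]
large [0.6282 0.0904 0.01  ] [0.6305 0.0913 0.01  ]
roller [ 0.4976 -0.1375  0.014 ] [ 0.499  -0.1357  0.014 ]
jar [0.4917 0.1426 0.022 ] [0.4961 0.1499 0.022 ]
pin [ 0.5348 -0.2823  0.067 ] [ 0.54   -0.2759  0.067 ]
base corners [array([ 0.5994, -0.314 ,  0.02  ]), array([ 0.5012, -0.3325,  0.02  ]), array([ 0.4795, -0.2334,  0.02  ]), array([ 0.5772, -0.216 ,  0.02  ])]
handle end (array([0.5035, 0.2655, 0.1396]), np.float64(0.00019319352602046634)) handle/frame (array([0.5699, 0.2692, 0.0705]), np.float64(0.028951474547899054))
rest corners [array([0.6268, 0.2495, 0.012 ]), array([0.6106, 0.3263, 0.012 ]), array([0.5007, 0.3047, 0.012 ])] [array([0.5037, 0.2845, 0.012 ]), array([0.5171, 0.2218, 0.012 ]), array([0.6339, 0.2563, 0.012 ])]
```

Run:
```python
import cv2
a=cv2.imread("pics/scene0.png")[240:370,310:440];b=cv2.imread("pics/side0.png")[120:210,210:310]
cv2.imwrite("pics/crop1.png",cv2.hconcat([cv2.resize(a,(400,400),interpolation=2),cv2.resize(b,(400,400),interpolation=2)]))
```

```text
(no output)
```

View pics/crop1.png

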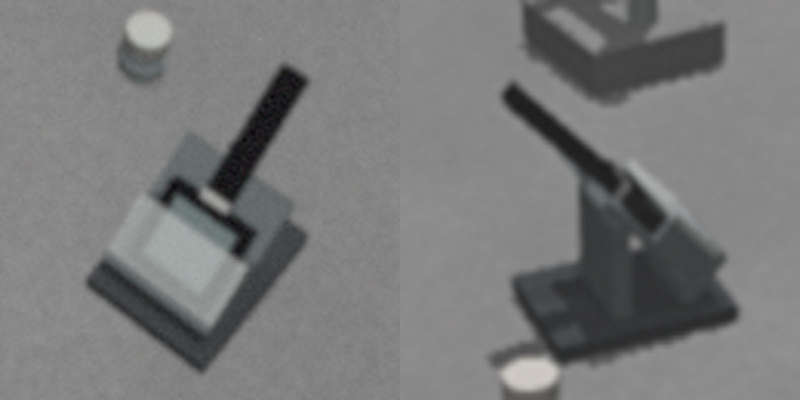

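Rest yaw is about 11°, with the lens near (0.58,0.28,0.055) and the handle towards the robot. The rings and arbor are located to within a few mm. I'm moving above the mid ring.

>>> drive_tool:
  rows:
    - {"x": 0.635,"y": 0.63,"z": 0.03,"spin": -0.222,"fingers": 1}
    - {"x": 0.635,"y": 0.63,"z": 0.03,"spin": -0.222,"fingers": 1}
    - {"x": 0.635,"y": 0.63,"z": 0.03,"spin": -0.222,"fingers": 1}
    - {"x": 0.635,"y": 0.63,"z": 0.03,"spin": -0.222,"fingers": 1}
    - {"x": 0.635,"y": 0.63,"z": 0.03,"spin": -0.222,"fingers": 1}
    - {"x": 0.635,"y": 0.63,"z": 0.03,"spin": -0.222,"fingers": 1}
    - {"x": 0.635,"y": 0.63,"z": 0.03,"spin": -0.222,"fingers": 1}
    - {"x": 0.635,"y": 0.63,"z": 0.03,"spin": -0.222,"fingers": 1}
    - {"x": 0.635,"y": 0.63,"z": 0.03,"spin": -0.222,"fingers": 1}
    - {"x": 0.635,"y": 0.63,"z": 0.03,"spin": -0.222,"fingers": 1}

```text
time_s: 1.5
tcp_pos: [0.4851, 0.13, 0.225]
eef_rot: [-180.0, -0.1, 0.0]
contact_force: [1.5, 0.1, -1.1]
gripper_width: 0.0877
gripper_force: 0.0
```

>>> drive_tool:
  rows:
    - {"x": 0.145,"y": 0.225,"z": 0.025}
    - {"x": 0.145,"y": 0.225,"z": 0.025}
    - {"x": 0.145,"y": 0.225,"z": 0.025}
    - {"x": 0.145,"y": 0.225,"z": 0.025}
    - {"x": 0.145,"y": 0.225,"z": 0.025}
    - {"x": 0.145,"y": 0.225,"z": 0.025}
    - {"x": 0.145,"y": 0.225,"z": 0.025}

```text
invalid input
```

Run:
```python
from h import *
np.set_printoptions(precision=4,suppress=True)
print(sensors.get_state()["tcp_pos"])
C=cam("wrist");cv2.imwrite("pics/w1.png",C[0][:,:,::-1])
g=cv2.cvtColor(C[0],cv2.COLOR_RGB2GRAY)
print("exp",proj(C,(.63,-.095,.02)))
for th in(130,150,170):
    m=(g>th).astype(np.uint8)
    for c in cv2.findContours(m,cv2.RETR_CCOMP,cv2.CHAIN_APPROX_NONE)[0]:
        if len(c)>60:
            e=cv2.fitEllipse(c);print(th,cv2.contourArea(c),np.round(e[0],1),np.round(e[1],1),plane(C,e[0],.02))
```

```text
[0.4851 0.13   0.225 ]
exp [520.4122  32.4039]
130 8143.5 [251.8 346.1] [ 42.6 321.8] [0.2807 0.1615 0.02  ]
130 330.0 [436.9 315.9] [ 9.1 61.6] [ 0.3244 -0.0613  0.02  ]
130 172.5 [462.8 315.7] [10.7 39.9] [ 0.3247 -0.0922  0.02  ]
130 151315.0 [279.1 135. ] [312.5 672.7] [0.5367 0.1283 0.02  ]
130 1112.5 [285.6 192.7] [34.2 77. ] [0.4766 0.1213 0.02  ]
130 329.0 [524.4 170.3] [19.8 24.1] [ 0.5008 -0.1272  0.02  ]
130 205.0 [401.6 173.5] [25.9 36.4] [0.4974 0.0003 0.02  ]
130 11318.5 [126.8 130.2] [127.5 164.9] [0.5413 0.2814 0.02  ]
130 441.0 [525.4  30.5] [23.5 34.1] [ 0.6316 -0.0993  0.02  ]
130 591.0 [514.5  35.1] [56.7 70.4] [ 0.6277 -0.09    0.02  ]
130 276.0 [316.9  40.2] [45.8 61.1] [0.6233 0.0933 0.02  ]
150 2218.5 [355.4 342.4] [34.1 90.1] [0.2864 0.0338 0.02  ]
150 1920.0 [186.  351.9] [47.7 72. ] [0.272  0.2436 0.02  ]
150 112.0 [464.3 317.9] [ 7.6 33.9] [ 0.3216 -0.0946  0.02  ]
150 728.5 [128.7 111. ] [26.3 46.9] [0.5598 0.2771 0.02  ]
150 136343.0 [268.6 127.6] [299.1 679.4] [0.5439 0.1389 0.02  ]
150 386.0 [525.1 170.3] [21.7 26.5] [ 0.5009 -0.1279  0.02  ]
150 199.5 [309.1  -6. ] [ 97.9 163.8] [0.6609 0.1016 0.02  ]
150 13203.0 [127.2 126.5] [131.3 169.2] [0.5449 0.2805 0.02  ]
150 506.0 [525.   30.5] [25.4 35.2] [ 0.6316 -0.0989  0.02  ]
150 474.5 [319.2  34.1] [42.4 49.4] [0.6284 0.0913 0.02  ]
150 734.5 [518.3  33.8] [60.4 79.1] [ 0.6289 -0.0933  0.02  ]
170 2040.0 [355.4 342.2] [32.5 87.8] [0.2867 0.0337 0.02  ]
170 1746.5 [186.5 351.7] [45.9 70.4] [0.2724 0.243  0.02  ]
170 135008.0 [267.1 127.1] [299.1 674.1] [0.5444 0.1404 0.02  ]
170 451.0 [525.5 170.2] [23.6 28.8] [ 0.501  -0.1283  0.02  ]
170 413.0 [318.   24.8] [ 78.2 101.6] [0.6361 0.0927 0.02  ]
170 14480.5 [121.6 119.8] [142.2 175.1] [0.5514 0.2853 0.02  ]
170 570.0 [524.4  30.8] [27.4 36.4] [ 0.6313 -0.0984  0.02  ]
170 615.5 [319.2  33.1] [43.1 48.5] [0.6293 0.0914 0.02  ]
170 853.0 [516.6  34.4] [60.3 77.2] [ 0.6283 -0.0918  0.02  ]
```

View pics/w1.png

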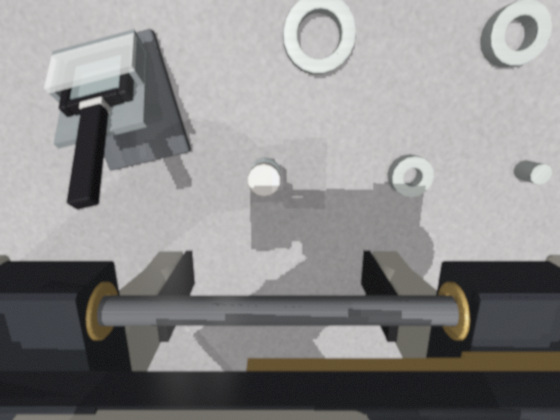

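The move was refused, probably because the rows lacked "fingers". This wrist view shows the mid ring at (520,33), the large ring at (320,34), the small one at (412,176), the roller at (535,172) and the jar at (264,178). The handle runs from (84,203) to (94,103).

>>> drive_tool:
  rows:
    - {"x": 0.145,"y": 0.225,"z": 0.025,"spin": 0,"fingers": 1}
    - {"x": 0.145,"y": 0.225,"z": 0.025,"spin": 0,"fingers": 1}
    - {"x": 0.145,"y": 0.225,"z": 0.025,"spin": 0,"fingers": 1}
    - {"x": 0.145,"y": 0.225,"z": 0.025,"spin": 0,"fingers": 1}
    - {"x": 0.145,"y": 0.225,"z": 0.025,"spin": 0,"fingers": 1}
    - {"x": 0.145,"y": 0.225,"z": 0.025,"spin": 0,"fingers": 1}
    - {"x": 0.145,"y": 0.225,"z": 0.025,"spin": 0,"fingers": 1}
  newtons: 30

```text
time_s: 2.42
tcp_pos: [0.6289, -0.0924, 0.1998]
eef_rot: [-180.0, 0.0, 0.0]
contact_force: [0.7, 0.9, 0.3]
gripper_width: 0.0873
gripper_force: 0.0
```

Run:
```python
from h import *
np.set_printoptions(precision=4,suppress=True)
print(sensors.get_state()["tcp_pos"])
C=cam("wrist");cv2.imwrite("pics/w2.png",C[0][:,:,::-1])
g=cv2.cvtColor(C[0],cv2.COLOR_RGB2GRAY)
print("exp",proj(C,(.63,-.095,.02)))
for th in(190,205,220):
    m=(g>th).astype(np.uint8)
    for c in cv2.findContours(m,cv2.RETR_CCOMP,cv2.CHAIN_APPROX_NONE)[0]:
        if 60<len(c)<500 and np.linalg.norm(plane(C,cv2.fitEllipse(c)[0],.02)[:2]-[.63,-.095])<.03:
            e=cv2.fitEllipse(c);print(th,cv2.contourArea(c),np.round(e[0],1),np.round(e[1],1),plane(C,e[0],.02))
```

```text
[ 0.6289 -0.0924  0.1998]
exp [279.9888 189.5043]
190 770.0 [282.4 179.4] [31.6 50.4] [ 0.6401 -0.0974  0.02  ]
205 588.5 [281.2 182.2] [34.6 46.7] [ 0.6373 -0.0962  0.02  ]
```

View pics/w2.png

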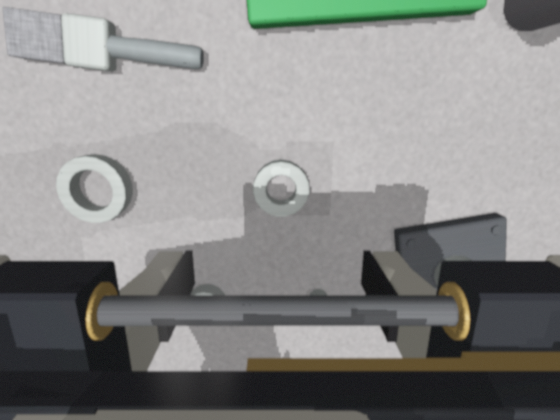

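The mid ring sits at about (282,188), its outline spanning columns 255–311. The arbor base's edge shows at (450,240). One quick circle fit for the ring centre comes next.

```bash
cat >> h.py <<'E'
def circ(C,pt,z,D,dn=.012,win=55):
    """Hough circle of diameter D in a patch of plane z rectified around pt (0.25 mm/px)"""
    s=.00025;n=int(2*win*.001/s);x0,y0=pt[0]-win*.001,pt[1]-win*.001
    src=np.float32([proj(C,(x0,y0,z)),proj(C,(x0+n*s,y0,z)),proj(C,(x0,y0+n*s,z)),proj(C,(x0+n*s,y0+n*s,z))])
    H=cv2.getPerspectiveTransform(src,np.float32([[0,0],[n,0],[0,n],[n,n]]))
    w=cv2.GaussianBlur(cv2.cvtColor(cv2.warpPerspective(C[0],H,(n,n)),cv2.COLOR_RGB2GRAY),(0,0),2)
    k=D/2/s;c=cv2.HoughCircles(w,cv2.HOUGH_GRADIENT_ALT,1,20,param1=60,param2=.3,minRadius=int(k*.9),maxRadius=int(k*1.1))
    return w,[] if c is None else [(x0+a*s,y0+b*s,2*q*s) for a,b,q in c.reshape(-1,3)[:4]]
E
python3 - <<'E'
from h import *
C=cam("wrist")
w,a=circ(C,(.631,-.096),.02,.056);_,b=circ(C,(.631,-.096),.02,.03)
print(np.round(a,4),np.round(b,4));cv2.imwrite("pics/rect.png",w)
E
```

```text
[] [[ 0.629  -0.0952  0.0303]]
```

>>> drive_tool:
  rows:
    - {"x": 0,"y": 0.001,"z": 0.06,"spin": 0,"fingers": 1}
    - {"x": 0,"y": 0.001,"z": 0.12,"spin": 0,"fingers": 1}
    - {"x": 0,"y": 0.001,"z": 0.15,"spin": 0,"fingers": 1}
    - {"x": 0,"y": 0.001,"z": 0.174,"spin": 0,"fingers": 1}
    - {"x": 0,"y": 0.001,"z": 0.174,"spin": 0,"fingers": 1}
    - {"x": 0,"y": 0.001,"z": 0.174,"spin": 0,"fingers": 1}

```text
time_s: 3.28
tcp_pos: [0.6301, -0.0935, 0.0271]
eef_rot: [180.0, -0.1, 0.1]
contact_force: [-0.7, 0.1, 0.6]
gripper_width: 0.0872
gripper_force: 0.0
```

>>> drive_tool:
  rows:
    - {"x": -0.001,"y": 0.002,"z": 0.003,"spin": 0,"fingers": 1}
    - {"x": -0.001,"y": 0.002,"z": 0.003,"spin": 0,"fingers": -1}
    - {"x": -0.001,"y": 0.002,"z": 0.003,"spin": 0,"fingers": -1}
    - {"x": -0.001,"y": 0.002,"z": 0.003,"spin": 0,"fingers": -1}
    - {"x": -0.001,"y": 0.002,"z": 0.003,"spin": 0,"fingers": -1}
    - {"x": -0.001,"y": 0.002,"z": 0.003,"spin": 0,"fingers": -1}
    - {"x": -0.001,"y": 0.002,"z": 0.003,"spin": 0,"fingers": -1}
    - {"x": -0.001,"y": 0.002,"z": 0.003,"spin": 0,"fingers": -1}

```text
time_s: 4.28
tcp_pos: [0.6284, -0.0962, 0.0227]
eef_rot: [-180.0, -0.0, 0.0]
contact_force: [-0.8, 0.3, 1.6]
gripper_width: 0.0562
gripper_force: 30.0
```

>>> drive_tool:
  rows:
    - {"x": 0,"y": 0,"z": -0.06,"spin": 0,"fingers": -1}
    - {"x": 0,"y": 0,"z": -0.12,"spin": 0,"fingers": -1}
    - {"x": -0.16,"y": 0.184,"z": -0.13,"spin": 0,"fingers": -1}
    - {"x": -0.16,"y": 0.184,"z": -0.13,"spin": 0,"fingers": -1}
    - {"x": -0.16,"y": 0.184,"z": -0.13,"spin": 0,"fingers": -1}
    - {"x": -0.16,"y": 0.184,"z": -0.13,"spin": 0,"fingers": -1}
    - {"x": -0.16,"y": 0.184,"z": -0.13,"spin": 0,"fingers": -1}
    - {"x": -0.16,"y": 0.184,"z": -0.13,"spin": 0,"fingers": -1}
    - {"x": -0.16,"y": 0.184,"z": -0.13,"spin": 0,"fingers": -1}

```text
time_s: 5.4
tcp_pos: [0.4688, -0.2797, 0.1523]
eef_rot: [-180.0, 0.0, 0.1]
contact_force: [-0.4, -0.2, -3.9]
gripper_width: 0.0557
gripper_force: 30.0
```

Run:
```python
from h import *
s=sensors.get_state();print(np.round(s["tcp_pos"],4),np.round(s["eef_rot"],2),s["gripper_width"])
C=cam("wrist");cv2.imwrite("pics/w3.png",C[0][:,:,::-1])
for z,D in((.067,.018),(.061,.027),(.035,.044)): print(z,D,np.round(circ(C,(.538,-.279),z,D)[1],4))
p=s["tcp_pos"]
for z in(p[2]-.0085,):print("held top",[np.round(circ(C,p[:2],z,D)[1],4) for D in(.03,.056)])
```

```text
[ 0.4688 -0.2797  0.1523] [-1.7999e+02  2.0000e-02  6.0000e-02] 0.055681076036073064
0.067 0.018 [[ 0.5388 -0.2795  0.0182]]
0.061 0.027 [[ 0.5378 -0.281   0.0267]]
0.035 0.044 [[ 0.5378 -0.2815  0.0455]]
held top [array([[ 0.4673, -0.2792,  0.0307]]), array([], dtype=float64)]
```

View pics/w3.png

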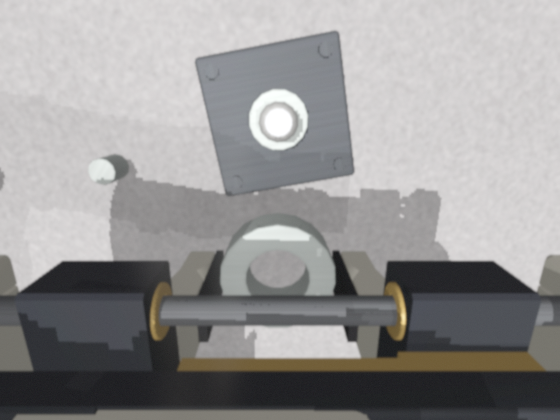

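The pin top is at (278,121) on its collar, and the held ring's bore is at (279,268). I'm redoing the held ring with its correct top height (TCP − 3 mm).

Run:
```python
from h import *
p=np.array(sensors.get_state()["tcp_pos"]);C=cam("wrist")
print(p)
for z in(.0027,.0040):
  for D in(.03,.056):print(z,D,np.round(circ(C,p[:2],p[2]-z,D)[1],4))
print(circ(C,(.538,-.279),.035,.044)[1],circ(C,(.538,-.279),.061,.027)[1])
# base square centre at z=.02
g=cv2.cvtColor(C[0],cv2.COLOR_RGB2GRAY);print([np.round(plane(C,q,.02)[:2],4) for q in((197,59),(337,32),(354,173),(229,194))])
```

```text
[ 0.46896934 -0.27953761  0.15230373]
0.0027 0.03 []
0.0027 0.056 []
0.004 0.03 [[ 0.471  -0.248   0.0301]]
0.004 0.056 [[ 0.47   -0.2775  0.0576]]
[(np.float32(0.53925), np.float32(-0.28125), np.float32(0.043873172))] [(np.float32(0.53825), np.float32(-0.27925), np.float32(0.026473809))]
[array([ 0.582 , -0.2194]), array([ 0.6003, -0.3229]), array([ 0.4959, -0.3426]), array([ 0.4779, -0.2389])]
```

>>> drive_tool:
  rows:
    - {"x": 0.03,"y": 0.001,"z": 0,"spin": 0,"fingers": -1}
    - {"x": 0.069,"y": 0.001,"z": 0.02,"spin": 0,"fingers": -1}
    - {"x": 0.069,"y": 0.001,"z": 0.05,"spin": 0,"fingers": -1}
    - {"x": 0.069,"y": 0.001,"z": 0.055,"spin": 0,"fingers": -1}
    - {"x": 0.069,"y": 0.001,"z": 0.055,"spin": 0,"fingers": -1}
    - {"x": 0.069,"y": 0.001,"z": 0.055,"spin": 0,"fingers": -1}

```text
time_s: 6.25
tcp_pos: [0.5381, -0.2814, 0.099]
eef_rot: [180.0, -0.1, 0.0]
contact_force: [0.9, -0.3, -2.5]
gripper_width: 0.0555
gripper_force: 30.0
```

Run:
```python
from h import *
C=cam("wrist");s=sensors.get_state();print(np.round(s["tcp_pos"],4))
D=cam("side");S=cam("scene")
a=cv2.resize(C[0][180:330,190:370],(400,333));b=cv2.resize(D[0][290:390,250:350],(333,333),interpolation=2)
cv2.imwrite("pics/w4.png",cv2.hconcat([a,b])[:,:,::-1])
```

```text
[ 0.538  -0.2814  0.0991]
```

View pics/w4.png

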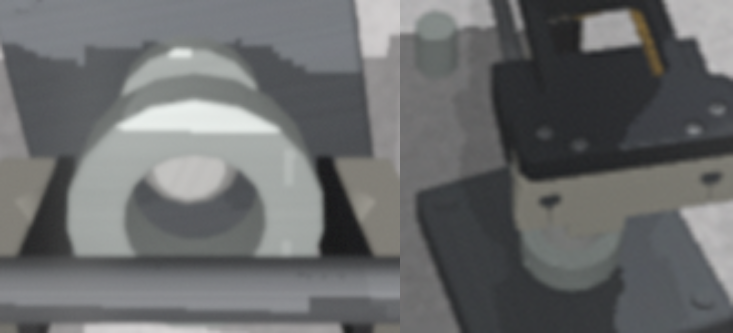

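The pin top shows through the bore, centred sideways (193 against 195 in the crop). I'm descending slowly.

>>> drive_tool:
  rows:
    - {"x": 0,"y": 0,"z": 0.008,"spin": 0,"fingers": -1}
    - {"x": 0,"y": 0,"z": 0.014,"spin": 0,"fingers": -1}
    - {"x": 0,"y": 0,"z": 0.018,"spin": 0,"fingers": -1}
    - {"x": 0,"y": 0,"z": 0.018,"spin": 0,"fingers": -1}
  newtons: 12

```text
time_s: 6.9
tcp_pos: [0.537, -0.2812, 0.079]
eef_rot: [-180.0, 0.1, 0.0]
contact_force: [0.5, 0.0, -2.3]
gripper_width: 0.0565
gripper_force: 12.0
```

>>> drive_tool:
  rows:
    - {"x": 0,"y": 0,"z": 0.008,"spin": 0,"fingers": -1}
    - {"x": 0,"y": 0,"z": 0.015,"spin": 0,"fingers": -1}
    - {"x": 0,"y": 0,"z": 0.02,"spin": 0,"fingers": -1}
    - {"x": 0,"y": 0,"z": 0.023,"spin": 0,"fingers": -1}
    - {"x": 0,"y": 0,"z": 0.023,"spin": 0,"fingers": -1}

```text
time_s: 7.52
tcp_pos: [0.5372, -0.2812, 0.0574]
eef_rot: [180.0, 0.0, 0.0]
contact_force: [-2.9, 2.2, 6.0]
gripper_width: 0.0564
gripper_force: 12.0
```

>>> drive_tool:
  rows:
    - {"x": 0,"y": 0,"z": 0,"spin": 0,"fingers": 1}
    - {"x": 0,"y": 0,"z": 0,"spin": 0,"fingers": 1}
    - {"x": 0,"y": 0,"z": 0,"spin": 0,"fingers": 1}
    - {"x": 0,"y": 0,"z": 0,"spin": 0,"fingers": 1}
    - {"x": 0,"y": 0,"z": -0.05,"spin": 0,"fingers": 1}
    - {"x": -0.07,"y": 0,"z": -0.1,"spin": 0,"fingers": 1}
    - {"x": -0.07,"y": 0,"z": -0.13,"spin": 0,"fingers": 1}
    - {"x": -0.07,"y": 0,"z": -0.13,"spin": 0,"fingers": 1}
    - {"x": -0.07,"y": 0,"z": -0.13,"spin": 0,"fingers": 1}
  newtons: 60

```text
time_s: 8.65
tcp_pos: [0.4673, -0.2812, 0.1868]
eef_rot: [-180.0, -0.1, -0.0]
contact_force: [-0.0, -0.0, -0.8]
gripper_width: 0.0872
gripper_force: 0.0
```

Run:
```python
from h import *
C=cam("wrist");s=sensors.get_state();print(np.round(s["tcp_pos"],4),s["gripper_width"])
for z,D in((.055,.056),(.055,.03),(.067,.018)):print(z,D,np.round(circ(C,(.538,-.28),z,D)[1],4))
D=cam("side")
a=cv2.resize(C[0][0:220,180:380],(364,400));b=cv2.resize(D[0][310:410,250:350],(400,400),interpolation=2)
cv2.imwrite("pics/w5.png",cv2.hconcat([a,b])[:,:,::-1])
```

```text
[ 0.4672 -0.2811  0.186 ] 0.08788672197937805
0.055 0.056 []
0.055 0.03 [[ 0.539  -0.2812  0.0305]]
0.067 0.018 [[ 0.5388 -0.2798  0.0186]]
```

View pics/w5.png

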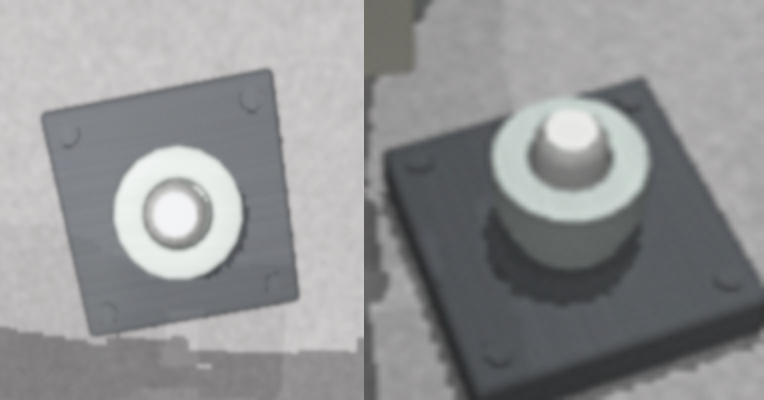

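The ring is home: in the crops it sits on the collar at (177,212), with the pin protruding through it. Now I'm heading to the magnifier.

>>> drive_tool:
  rows:
    - {"x": 0,"y": -0.531,"z": -0.06,"spin": -0.19,"fingers": 1}
    - {"x": 0,"y": -0.531,"z": -0.06,"spin": -0.19,"fingers": 1}
    - {"x": 0,"y": -0.531,"z": -0.06,"spin": -0.19,"fingers": 1}
    - {"x": 0,"y": -0.531,"z": -0.06,"spin": -0.19,"fingers": 1}
    - {"x": 0,"y": -0.531,"z": -0.06,"spin": -0.19,"fingers": 1}
    - {"x": 0,"y": -0.531,"z": -0.06,"spin": -0.19,"fingers": 1}
    - {"x": 0,"y": -0.531,"z": -0.06,"spin": -0.19,"fingers": 1}
    - {"x": 0,"y": -0.531,"z": -0.06,"spin": -0.19,"fingers": 1}
    - {"x": 0,"y": -0.531,"z": -0.06,"spin": -0.19,"fingers": 1}
    - {"x": 0,"y": -0.531,"z": -0.06,"spin": -0.19,"fingers": 1}

```text
time_s: 10.0
tcp_pos: [0.4671, 0.2522, 0.2451]
eef_rot: [179.9, 0.1, 11.1]
contact_force: [0.2, 0.2, -0.5]
gripper_width: 0.088
gripper_force: 0.0
```

Run:
```python
from h import *
C=cam("wrist");s=sensors.get_state();print(np.round(s["tcp_pos"],4),np.round(s["eef_rot"],2),s["gripper_width"])
cv2.imwrite("pics/w6.png",C[0][:,:,::-1])
g=C[0].max(2);m=(g<60).astype(np.uint8);m[255:]=0
for c in cv2.findContours(m,cv2.RETR_EXTERNAL,cv2.CHAIN_APPROX_NONE)[0]:
    if cv2.contourArea(c)>200:
        b=cv2.boxPoints(cv2.minAreaRect(c));print(cv2.contourArea(c),b.round(1).tolist())
```

```text
[0.4669 0.2508 0.245 ] [1.799e+02 1.400e-01 1.101e+01] 0.08770373774386322
2807.0 [[233.39999389648438, 59.0], [300.79998779296875, 55.70000076293945], [306.6000061035156, 170.39999389648438], [239.10000610351562, 173.6999969482422]]
```

View pics/w6.png

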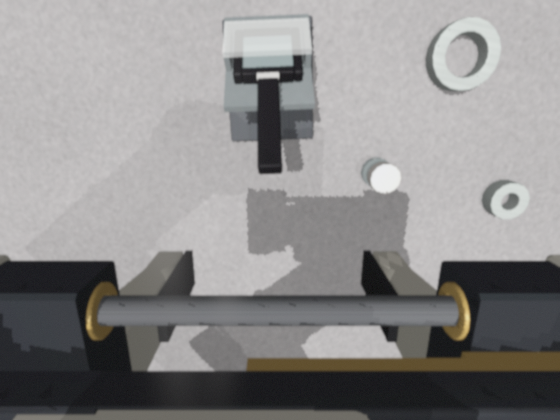

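The handle points straight down the image, from its neck at (268,80) to its end at (270,167), so it nearly aligns with the tool. The jar is at (383,177).

Run:
```python
from h import *
s=sensors.get_state();C=cam("wrist");p=np.array(s["tcp_pos"]);Rt=rot(s["eef_rot"])
a=plane(C,(270,164),.1475);b=plane(C,(268.2,80),.081)   # top-face ends: handle end and neck
v=b-a;print(a,b,"yaw",np.degrees(np.arctan2(v[1],v[0])),"len",np.linalg.norm(v),"pitch",np.degrees(np.arctan2(-v[2],np.hypot(*v[:2]))))
n=np.array([v[0],v[1],0])/np.hypot(*v[:2])
top=(a+b)/2; g=top-.006*(np.array([0,0,1])+n)*.7071
print("grip",g); 
print("tool shift to grip",Rt.T@(g-p))
```

```text
[0.50525933 0.26342139 0.1475    ] [0.5637396  0.27723034 0.081     ] yaw 13.285889598544587 len 0.08962632623527304 pitch 47.899457650385976
grip [0.53037042 0.26935087 0.1100074 ]
tool shift to grip [ 0.06621355 -0.00635892  0.13482559]
```

>>> drive_tool:
  rows:
    - {"x": 0.06,"y": -0.006,"z": 0,"spin": -0.03,"fingers": 1}
    - {"x": 0.065,"y": -0.006,"z": 0.03,"spin": -0.03,"fingers": 1}
    - {"x": 0.065,"y": -0.006,"z": 0.08,"spin": -0.03,"fingers": 1}
    - {"x": 0.065,"y": -0.006,"z": 0.11,"spin": -0.03,"fingers": 1}
    - {"x": 0.065,"y": -0.006,"z": 0.122,"spin": -0.03,"fingers": 1}
    - {"x": 0.065,"y": -0.006,"z": 0.122,"spin": -0.03,"fingers": 1}
    - {"x": 0.065,"y": -0.006,"z": 0.122,"spin": -0.03,"fingers": 1}

```text
time_s: 10.98
tcp_pos: [0.5307, 0.2682, 0.1261]
eef_rot: [-180.0, -0.1, 12.6]
contact_force: [0.1, -0.4, -0.7]
gripper_width: 0.0874
gripper_force: 0.0
```

>>> drive_tool:
  rows:
    - {"x": 0,"y": -0.001,"z": 0.004,"spin": 0,"fingers": -1}
    - {"x": 0,"y": -0.001,"z": 0.004,"spin": 0,"fingers": -1}
    - {"x": 0,"y": -0.001,"z": 0.004,"spin": 0,"fingers": -1}
    - {"x": 0,"y": -0.001,"z": 0.004,"spin": 0,"fingers": -1}
    - {"x": 0,"y": -0.001,"z": 0.004,"spin": 0,"fingers": -1}
    - {"x": 0,"y": -0.001,"z": 0.004,"spin": 0,"fingers": -1}
    - {"x": 0,"y": -0.001,"z": 0.004,"spin": 0,"fingers": -1}
    - {"x": 0,"y": -0.001,"z": 0.004,"spin": 0,"fingers": -1}
    - {"x": 0,"y": -0.001,"z": 0.004,"spin": 0,"fingers": -1}

```text
time_s: 12.1
tcp_pos: [0.5298, 0.269, 0.1206]
eef_rot: [-180.0, -0.0, 12.6]
contact_force: [0.1, 1.1, 0.2]
gripper_width: 0.0178
gripper_force: 59.8
```

Gripped at 18 mm. I'm drawing it out along the slope, then lifting.

>>> drive_tool:
  rows:
    - {"x": -0.01,"y": 0,"z": -0.01,"spin": 0,"fingers": -1}
    - {"x": -0.02,"y": 0,"z": -0.02,"spin": 0,"fingers": -1}
    - {"x": -0.03,"y": 0,"z": -0.03,"spin": 0,"fingers": -1}
    - {"x": -0.04,"y": 0,"z": -0.04,"spin": 0,"fingers": -1}
    - {"x": -0.05,"y": 0,"z": -0.05,"spin": 0,"fingers": -1}
    - {"x": -0.05,"y": 0,"z": -0.08,"spin": 0,"fingers": -1}
    - {"x": -0.05,"y": 0,"z": -0.1,"spin": 0,"fingers": -1}
    - {"x": -0.05,"y": 0,"z": -0.1,"spin": 0,"fingers": -1}

```text
time_s: 13.1
tcp_pos: [0.481, 0.2584, 0.2223]
eef_rot: [-179.9, -0.1, 12.6]
contact_force: [-0.2, 0.4, -2.0]
gripper_width: 0.0171
gripper_force: 59.8
```

Run:
```python
from h import *
S=cam("scene");D=cam("side");C=cam("wrist");s=sensors.get_state();print(np.round(s["tcp_pos"],4),s["gripper_width"])
b=cv2.resize(D[0][100:250,170:370],(400,300));a=cv2.resize(S[0][180:380,300:566],(400,300));c=cv2.resize(C[0],(400,300))
cv2.imwrite("pics/w7.png",cv2.vconcat([cv2.hconcat([a,b]),cv2.hconcat([c,c])])[:,:,::-1])
```

```text
[0.4802 0.2575 0.2197] 0.017365258935549785
```

View pics/w7.png

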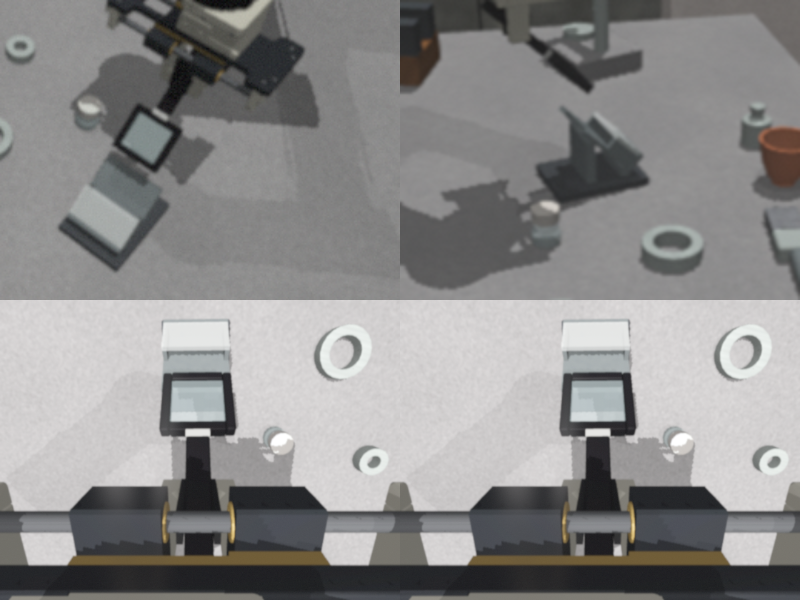

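It is out of the rest and held, still at 45°. I'll carry it to bare bench on the left and lay it level there by letting the lens toe pivot it in the grip.

>>> drive_tool:
  rows:
    - {"x": -0.054,"y": -0.22,"z": 0,"spin": 0,"fingers": -1}
    - {"x": -0.054,"y": -0.22,"z": 0,"spin": 0,"fingers": -1}
    - {"x": -0.054,"y": -0.22,"z": 0,"spin": 0,"fingers": -1}
    - {"x": -0.054,"y": -0.22,"z": 0,"spin": 0,"fingers": -1}
    - {"x": -0.054,"y": -0.22,"z": 0.05,"spin": 0,"fingers": -1}
    - {"x": -0.054,"y": -0.22,"z": 0.1,"spin": 0,"fingers": -1}
    - {"x": -0.054,"y": -0.22,"z": 0.12,"spin": 0,"fingers": -1}
    - {"x": -0.054,"y": -0.22,"z": 0.12,"spin": 0,"fingers": -1}
    - {"x": -0.054,"y": -0.22,"z": 0.12,"spin": 0,"fingers": -1}

```text
time_s: 14.38
tcp_pos: [0.3805, 0.4612, 0.1011]
eef_rot: [-180.0, -0.0, 12.6]
contact_force: [-0.1, -0.3, -1.5]
gripper_width: 0.0178
gripper_force: 59.8
```

Run:
```python
from h import *
S=cam("scene");C=cam("wrist");s=sensors.get_state();print(np.round(s["tcp_pos"],4))
a=cv2.resize(S[0],(400,300));c=cv2.resize(C[0],(400,300))
cv2.imwrite("pics/w8.png",cv2.hconcat([a,c])[:,:,::-1])
```

```text
[0.3806 0.4615 0.1019]
```

View pics/w8.png

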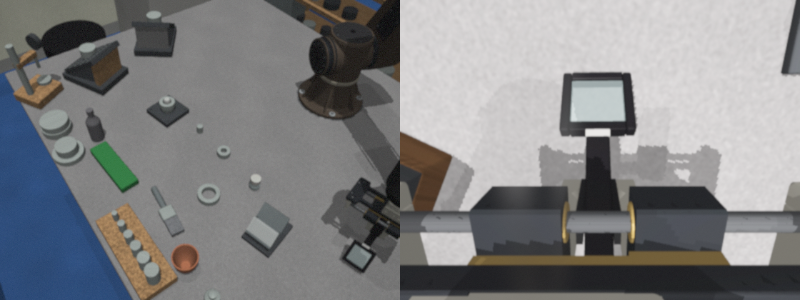

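The magnifier hangs clear over bare bench in the wrist half, but a wooden object shows at its left edge, about (10–70, 190–290) in full-size pixels. I've now viewed 11 pictures, one over the limit of 10, so from here I use numbers only. Checking clearance to that object.

Run:
```python
from h import *
s=sensors.get_state();C=cam("wrist");p=np.array(s["tcp_pos"]);Rt=rot(s["eef_rot"])
hsv=cv2.cvtColor(C[0],cv2.COLOR_RGB2HSV);m=((hsv[...,1]>90)&(hsv[...,0]<20)&(hsv[...,2]>40)).astype(np.uint8);m[335:]=0
for c in cv2.findContours(m,cv2.RETR_EXTERNAL,cv2.CHAIN_APPROX_NONE)[0]:
    if cv2.contourArea(c)>300:
        q=cv2.approxPolyDP(c,6,True)[:,0];print(q.tolist())
        for z in(0,.06):print(z,[np.round(Rt.T@(plane(C,u,z)-p),3)[:2].tolist() for u in q])
```

```text
[[0, 185], [0, 228], [31, 242], [20, 292], [44, 294], [71, 219]]
0 [[0.024, -0.205], [-0.01, -0.214], [-0.022, -0.192], [-0.066, -0.211], [-0.068, -0.192], [-0.003, -0.158]]
0.06 [[0.038, -0.154], [0.013, -0.161], [0.004, -0.145], [-0.03, -0.159], [-0.031, -0.144], [0.018, -0.119]]
```

>>> drive_tool:
  rows:
    - {"x": 0,"y": 0.06,"z": 0,"spin": 0,"fingers": -1}
    - {"x": 0,"y": 0.06,"z": 0,"spin": 0,"fingers": -1}
    - {"x": 0,"y": 0.06,"z": 0.012,"spin": 0,"fingers": -1}
    - {"x": -0.007,"y": 0.06,"z": 0.02,"spin": 0,"fingers": -1}
    - {"x": -0.014,"y": 0.06,"z": 0.027,"spin": 0,"fingers": -1}
    - {"x": -0.018,"y": 0.06,"z": 0.035,"spin": 0,"fingers": -1}
    - {"x": -0.022,"y": 0.06,"z": 0.042,"spin": 0,"fingers": -1}
    - {"x": -0.022,"y": 0.06,"z": 0.042,"spin": 0,"fingers": -1}
  newtons: 30

```text
time_s: 15.52
tcp_pos: [0.3713, 0.3976, 0.058]
eef_rot: [180.0, 0.0, 12.7]
contact_force: [-2.1, 0.2, 1.0]
gripper_width: 0.0177
gripper_force: 30.0
```

>>> drive_tool:
  rows:
    - {"x": -0.003,"y": 0,"z": 0.008,"spin": 0,"fingers": -1}
    - {"x": -0.0055,"y": 0,"z": 0.016,"spin": 0,"fingers": -1}
    - {"x": -0.007,"y": 0,"z": 0.024,"spin": 0,"fingers": -1}
    - {"x": -0.008,"y": 0,"z": 0.031,"spin": 0,"fingers": -1}
    - {"x": -0.009,"y": 0,"z": 0.036,"spin": 0,"fingers": -1}
    - {"x": -0.009,"y": 0,"z": 0.036,"spin": 0,"fingers": -1}
    - {"x": -0.009,"y": 0,"z": 0.036,"spin": 0,"fingers": -1}

```text
time_s: 16.4
tcp_pos: [0.3631, 0.3954, 0.0226]
eef_rot: [180.0, 0.0, 12.6]
contact_force: [-0.9, 0.2, 1.2]
gripper_width: 0.0177
gripper_force: 30.0
```

```bash
cat > lens.py <<'E'
from h import *
s=sensors.get_state();C=cam("wrist");p=np.array(s["tcp_pos"]);Rt=rot(s["eef_rot"]);print(np.round(p,4),s["gripper_width"])
hsv=cv2.cvtColor(C[0],cv2.COLOR_RGB2HSV);m=(hsv[...,2]<70).astype(np.uint8);m[248:]=0
cs=[c for c in cv2.findContours(m,cv2.RETR_CCOMP,cv2.CHAIN_APPROX_NONE)[0] if cv2.contourArea(c)>800]
for c in cs:
    q=cv2.boxPoints(cv2.minAreaRect(c)); print(round(cv2.contourArea(c)),q.round(1).tolist(), cv2.approxPolyDP(c,4,True)[:,0].tolist())
E
python3 lens.py
```

```text
[0.3631 0.3954 0.0226] 0.017717652262437156
```

>>> drive_tool:
  rows:
    - {"x": 0,"y": 0,"z": 0,"spin": 0,"fingers": -0.4}
    - {"x": 0,"y": 0,"z": 0,"spin": 0,"fingers": -0.4}
    - {"x": 0,"y": 0,"z": 0.001,"spin": 0,"fingers": -0.4}
    - {"x": 0,"y": 0,"z": 0.001,"spin": 0,"fingers": -0.4}
    - {"x": 0,"y": 0,"z": 0.001,"spin": 0,"fingers": -1}
    - {"x": 0,"y": 0,"z": 0.001,"spin": 0,"fingers": -1}
    - {"x": 0,"y": 0,"z": 0.001,"spin": 0,"fingers": -1}
    - {"x": 0,"y": 0,"z": 0.001,"spin": 0,"fingers": -1}
  newtons: 60

```text
time_s: 17.45
tcp_pos: [0.3631, 0.3955, 0.0216]
eef_rot: [180.0, 0.0, 12.6]
contact_force: [1.6, -0.5, -0.4]
gripper_width: 0.0171
gripper_force: 60.0
```

Run:
```python
from h import *
s=sensors.get_state();C=cam("wrist");p=np.array(s["tcp_pos"]);Rt=rot(s["eef_rot"]);print(np.round(p,4),s["gripper_width"])
g=C[0].max(2);print("exp lens px",proj(C,p+Rt@[.0775,0,.015]),"frame corners",[np.round(proj(C,p+Rt@np.array([.0775+a,b,.010]))).tolist() for a in(-.03,.03) for b in(-.03,.03)])
print(g[40:250:6,277]);print(g[130,150:410:6])
```

```text
[0.3631 0.3955 0.0216] 0.01708574495163843
exp lens px [277.55816028 112.44703034] frame corners [[212.0, 181.0], [343.0, 181.0], [203.0, 35.0], [352.0, 35.0]]
[ 94 105 217 217 217 217 219 219 219 218 218 218 218 218 218 219 217 219
 217 130  87  83 184 255 253  74  74  74  72  71  71  70  43  45  44]
[205 205 210 207 204 207 207 208 206 206 117  88  90 157 217 216 217 217
 217 218 220 219 219 218 218 218 216 217 218 215  61  85  65 217 219 216
 216 214 213 216 215 218 217 216]
```

>>> drive_tool:
  rows:
    - {"x": 0,"y": 0,"z": -0.03,"spin": 0,"fingers": -1}
    - {"x": 0,"y": 0,"z": -0.09,"spin": 0,"fingers": -1}
    - {"x": 0,"y": 0,"z": -0.15,"spin": 0,"fingers": -1}
    - {"x": 0,"y": 0,"z": -0.18,"spin": 0,"fingers": -1}
    - {"x": 0,"y": 0,"z": -0.18,"spin": 0,"fingers": -1}

```text
time_s: 18.12
tcp_pos: [0.3636, 0.3967, 0.2044]
eef_rot: [-179.8, -0.2, 12.6]
contact_force: [0.0, 0.8, -2.5]
gripper_width: 0.0169
gripper_force: 60.0
```

>>> drive_tool:
  rows:
    - {"x": 0.005,"y": 0.05,"z": 0,"spin": 0,"fingers": -1}
    - {"x": 0.01,"y": 0.1,"z": 0,"spin": 0,"fingers": -1}
    - {"x": 0.016,"y": 0.15,"z": 0,"spin": 0,"fingers": -1}
    - {"x": 0.021,"y": 0.2,"z": 0,"spin": 0,"fingers": -1}
    - {"x": 0.026,"y": 0.25,"z": 0,"spin": 0,"fingers": -1}
    - {"x": 0.032,"y": 0.3,"z": 0,"spin": 0,"fingers": -1}
    - {"x": 0.038,"y": 0.35,"z": 0,"spin": 0,"fingers": -1}
    - {"x": 0.038,"y": 0.367,"z": 0,"spin": 0,"fingers": -1}

```text
time_s: 19.12
tcp_pos: [0.4799, 0.0433, 0.2001]
eef_rot: [180.0, 0.2, 12.5]
contact_force: [0.3, 1.2, -1.2]
gripper_width: 0.0172
gripper_force: 60.0
```

>>> drive_tool:
  rows:
    - {"x": -0.014,"y": 0.05,"z": 0,"spin": 0,"fingers": -1}
    - {"x": -0.028,"y": 0.1,"z": 0,"spin": 0,"fingers": -1}
    - {"x": -0.042,"y": 0.15,"z": 0,"spin": 0,"fingers": -1}
    - {"x": -0.055,"y": 0.2,"z": 0,"spin": 0,"fingers": -1}
    - {"x": -0.07,"y": 0.25,"z": 0.005,"spin": 0,"fingers": -1}
    - {"x": -0.083,"y": 0.3,"z": 0.015,"spin": 0,"fingers": -1}
    - {"x": -0.091,"y": 0.329,"z": 0.025,"spin": 0,"fingers": -1}
    - {"x": -0.091,"y": 0.329,"z": 0.031,"spin": 0,"fingers": -1}
    - {"x": -0.091,"y": 0.329,"z": 0.031,"spin": 0,"fingers": -1}

```text
time_s: 20.25
tcp_pos: [0.4626, -0.2947, 0.1693]
eef_rot: [-179.9, 0.1, 12.6]
contact_force: [0.7, -0.1, -0.4]
gripper_width: 0.0172
gripper_force: 60.0
```

Run:
```python
from h import *
np.set_printoptions(precision=4,suppress=True)
s=sensors.get_state();p=np.array(s["tcp_pos"]);Rt=rot(s["eef_rot"]);print(p,s["eef_rot"])
V={}
for n in("wrist","scene","side"):
    C=cam(n);lens=p+Rt@[.0775,0,.0156-.006]
    ex=np.array([proj(C,lens+Rt@np.array([a,b,0])) for a,b in((-.03,-.03),(-.03,.03),(.03,.03),(.03,-.03))])
    lo=np.maximum(ex.min(0).astype(int)-22,0);hi=ex.max(0).astype(int)+22
    if n=="wrist": hi[1]=min(hi[1],250)
    V[n]=C;print(n,"exp",ex.round(1).tolist())
    w=C[0][lo[1]:hi[1],lo[0]:hi[0]].max(2)
    for th in(50,75,100,125):
        m=(w<th).astype(np.uint8)
        for c in cv2.findContours(m,cv2.RETR_CCOMP,cv2.CHAIN_APPROX_NONE)[0]:
            if cv2.contourArea(c)>.25*cv2.contourArea(ex.astype(np.float32)):
                print(th,round(cv2.contourArea(c)),(cv2.approxPolyDP(c,.03*cv2.arcLength(c,True),True)[:,0]+lo).tolist())
```

```text
[ 0.4626 -0.2947  0.1693] [-179.9179    0.1249   12.595 ]
wrist exp [[211.7, 181.3], [343.4, 181.3], [352.2, 35.1], [202.9, 35.1]]
100 19827 [[206, 27], [213, 169], [338, 172], [349, 28]]
100 11469 [[224, 46], [331, 47], [325, 155], [227, 153]]
125 20121 [[207, 26], [212, 169], [338, 173], [349, 27]]
125 11181 [[225, 46], [331, 48], [325, 154], [228, 153]]
scene exp [[249.2, 108.3], [231.2, 97.6], [212.8, 109.5], [230.8, 120.7]]
50 384 [[270, 75], [245, 76], [239, 115], [214, 113], [233, 122], [253, 100], [255, 80], [270, 84]]
50 108 [[190, 75], [240, 76]]
75 1095 [[190, 75], [245, 78], [244, 105], [213, 111], [228, 123], [270, 75]]
75 260 [[229, 102], [242, 109], [230, 120], [217, 111]]
100 2420 [[190, 75], [241, 78], [243, 105], [212, 112], [270, 141], [270, 75]]
100 220 [[229, 103], [241, 110], [230, 119], [218, 111]]
125 2768 [[190, 75], [243, 83], [242, 105], [212, 110], [241, 133], [221, 141], [270, 141], [270, 75]]
125 178 [[219, 112], [229, 104], [240, 110], [231, 118]]
side exp [[271.5, 283.0], [289.4, 313.6], [333.0, 300.4], [312.3, 271.9]]
50 630 [[269, 249], [249, 252], [249, 259], [260, 258], [249, 263], [249, 293], [271, 274], [262, 256], [278, 272]]
75 2754 [[249, 251], [249, 311], [306, 294], [310, 276], [329, 296], [304, 313], [335, 303], [315, 272]]
100 2914 [[249, 250], [249, 312], [306, 295], [311, 276], [328, 296], [295, 316], [335, 304], [316, 272]]
125 4344 [[249, 249], [249, 334], [335, 304], [316, 271]]
```

Run:
```python
from h import *
np.set_printoptions(precision=4,suppress=True)
s=sensors.get_state();p=np.array(s["tcp_pos"]);Rt=rot(s["eef_rot"])
W,S,D=cam("wrist"),cam("scene"),cam("side")
def multi(L):
    A=np.zeros((3,3));b=np.zeros(3)
    for C,u in L:
        e,d=ray(C,u);M=np.eye(3)-np.outer(d,d);A+=M;b+=M@e
    return np.linalg.solve(A,b)
f1=multi([(S,(212,111)),(D,(335,303.5)),(W,(349,27.5))]);f2=multi([(S,(229,122.5)),(D,(315.5,272)),(W,(206.5,26.5))])
g1=multi([(S,(218,111)),(D,(328.5,296)),(W,(331,47))]);g2=multi([(S,(230,119.7)),(D,(310.5,276)),(W,(225,46))])
for n,q in zip(("far1","far2","in1","in2"),(f1,f2,g1,g2)):print(n,q,"tool",Rt.T@(q-p))
# near inner corners, wrist+scene
for u,v in(((325,154.5),(229.3,103)),((227.5,153),(241.3,109.8))):
    q=multi([(W,u),(S,v)]);print("near in",q,"tool",Rt.T@(q-p))
# solvePnP of the top outer square
K=W[1];obj=np.float32([[-.03,-.03,0],[-.03,.03,0],[.03,.03,0],[.03,-.03,0]])
img=np.float32([[212.5,169.5],[338,172.5],[349,27.5],[206.5,26.5]])
ok,rv,tv=cv2.solvePnP(obj,img,K,None,flags=cv2.SOLVEPNP_ITERATIVE)
F=np.diag([1,-1,-1]);Rw=W[2]@F@cv2.Rodrigues(rv)[0];print("pnp centre",W[2]@F@tv[:,0]+W[3],"normal",Rw[:,2],"x",Rw[:,0])
# ring centre seen earlier in same wrist frame
print("through-glass plane centre",plane(W,img.mean(0),p[2]-.0096))
```

```text
far1 [ 0.5774 -0.3001  0.1552] tool [0.1097 0.0306 0.0157]
far2 [ 0.566  -0.2413  0.1575] tool [ 0.1115 -0.0293  0.0134]
in1 [ 0.5688 -0.2916  0.1591] tool [0.1031 0.0203 0.0118]
in2 [ 0.5589 -0.249   0.1574] tool [ 0.1029 -0.0234  0.0134]
near in [ 0.5266 -0.3033  0.1551] tool [0.0594 0.0225 0.0157]
near in [ 0.5191 -0.26    0.1602] tool [ 0.0616 -0.0214  0.0106]
pnp centre [ 0.5429 -0.2757  0.155 ] normal [ 0.019  -0.0679 -0.9975] x [0.9791 0.2032 0.0048]
through-glass plane centre [ 0.5447 -0.2757  0.1612]
```

>>> drive_tool:
  rows:
    - {"x": -0.005,"y": 0.004,"z": 0,"spin": 0,"fingers": -1}
    - {"x": -0.005,"y": 0.004,"z": 0,"spin": 0,"fingers": -1}
    - {"x": -0.005,"y": 0.004,"z": 0,"spin": 0,"fingers": -1}
    - {"x": -0.005,"y": 0.004,"z": 0,"spin": 0,"fingers": -1}
    - {"x": -0.005,"y": 0.004,"z": 0,"spin": 0,"fingers": -1}
    - {"x": -0.005,"y": 0.004,"z": 0,"spin": 0,"fingers": -1}

```text
time_s: 21.3
tcp_pos: [0.4594, -0.3002, 0.1706]
eef_rot: [-180.0, 0.0, 12.6]
contact_force: [0.5, 0.3, -1.5]
gripper_width: 0.0171
gripper_force: 60.0
```

Run:
```python
from h import *
s=sensors.get_state();p=np.array(s["tcp_pos"]);print(p,s["eef_rot"],s["gripper_width"],s["gripper_force"],np.abs(s["qd"]).max())
W=cam("wrist");w=W[0][15:185,190:365].max(2)
for c in cv2.findContours((w<110).astype(np.uint8),cv2.RETR_CCOMP,cv2.CHAIN_APPROX_NONE)[0]:
    if cv2.contourArea(c)>5000:print((cv2.approxPolyDP(c,.03*cv2.arcLength(c,True),True)[:,0]+[190,15]).tolist())
print("lens",p+rot(s["eef_rot"])@[.081,-.0003,.0156])
```

```text
[ 0.45937677 -0.30021694  0.1705974 ] [-1.79999697e+02  2.13045952e-03  1.26178543e+01] 0.017087326287503365 59.999536871910095 0.12722059383575873
[[206, 27], [213, 170], [339, 170], [349, 28]]
[[225, 46], [331, 47], [324, 155], [227, 153]]
lens [ 0.5383544  -0.28223     0.15499439]
```

```bash
python3 -c "
from plant import r
print(r.close_job())"
```

```text
the job is handed in; nothing more can be done
None
```

The mid ring is seated on the arbor and released, and the magnifier is held level about 10 cm above it, within about 2 mm of centre by my measurements; I handed the job in at about 21 s (no verdict was returned). I levelled the magnifier by laying it on bare bench and briefly opening the grip to re-grip it, and I viewed 11 pictures, one over the limit of 10.

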